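# Lock the circuit board down in its clamp fixture

### The job

A circuit board from the inverter has been laid in one of the two clamp fixtures on the repair bench. Push that fixture's toggle clamp handle down past its over-centre point, so that it locks with the spindle down on the board, then take the gripper away. Leave the board lying in its place and leave the clamp of the other, empty fixture open.

Things in the scene. Friction and masses are not known exactly. Their poses are not given: they have to be found in the camera images.
- fixture_a: loaded fixture, fixed; aluminium plate 215 x 140 x 10 mm, black nest for the board, toggle clamp. Origin at bench height below the handle's pivot; z up, x from pivot to board (centre 110 mm along), the handle stands out along -x. Pivot 50 mm above the bench, axis along y. Lever straight, 150 mm from pivot to end; black grip on its outer 85 mm, 24 mm wide, 18 thick, centred on the lever's line
- handle_a (a joint): its handle, rad: starts at about 0 to 0.2, grows as it is pushed down; its slope above level is 0.85 minus the value. Up to 1.1 N m resists (15 N straight down on the grip, 75 mm horizontally from the pivot). Over centre at 0.75, then it snaps to its stop at 0.95 (just below level) and stays; let go earlier, it springs back part way. The clamp bar, raised up to 150 mm high, comes down with it
- handle_b (a joint): clamp handle of the other fixture, which is the same but empty and stands to the left or right of the loaded one, origin at least 250 mm away, its handle up to 180 mm high; same values, starts at about 0 to 0.2, to be left up. Around both lie low things under 40 mm high and a solder spool 56 mm tall; an inverter housing 115 mm tall stands well to the left
- board: green circuit board in the nest of the loaded fixture, 90 x 110 x 3 mm with parts up to 9 mm high, its middle clear, about 120 g, loose between black stops with 2 mm of play; origin at the centre of its underside, 22 mm above the bench
There are look-alikes about, which are no part of the job. Leave any red look-alike of the board alone.

How it is judged:
By the outcome, as a careful person would: the job done as asked, in the order asked, and still so for the second after the job is handed in, with the robot touching nothing.
It also fails if it takes over 32 s, if anything falls off the work surface, if the arm or the gripper's body presses on something with over 40 N, if the wrist force passes 120 N, or if a joint passes its speed limit or range.

### The arm

A 6-joint arm with a two-finger parallel gripper is mounted at the origin on the work surface. World frame = base frame: x ahead of the robot, y to its left, z up, the work surface at z = 0. Lengths are in m, angles in rad, forces in N, time in s.
With the tool pointing down it reaches from about 0.425 to 0.95 m from the base axis. Payload 3.5 kg.
Tool frame: the origin (TCP) lies at the very end of the fingers, on their centre line; the grasp point (between the pads) lies 19 mm behind it (ctrl.grip_point_offset is the distance from the TCP to the grasp point, in m); y points along the fingers, z is the direction in which the jaws open and shut, and the axes are right-handed (so a half turn about y gives the same grasp; the last joint's range is limited). The gripper opens to 85 mm and grips with 20 to 120 N. Pads are 22 mm wide; open, the fingers measure 114 mm over their backs; the gripper's body (76 mm by 85 mm) begins 54 mm behind the grasp point. The pads swing forward as they close: fully open they stand 13 mm farther back than shut.
Start: joints at [-0.15, 0.286, 1.577, -0, 1.279, -0.15], TCP at [0.675, 0, 0.206] pointing down, gripper open.
Joint ranges: [-2.77, 2.77], [-0.9, 2.22], [0.21, 2.48], [-1.53, 4.67], [0.24, 2.81], [-2.84, 2.84]. Speed limits (rad/s): [2.79, 2.79, 3.14, 3.14, 3.14, 3.14].

### API

Orientations are given as a unit quaternion [w, x, y, z].
In Python, from workcell import ctrl gives the robot as it stands.
- The arm moves only by the shell command python3 -m handwheel 'ROWS'. ROWS is JSON, one flat list of numbers, 7 for each row, row after row: the shift along the tool's x, y, z in cm, then the turn, a rotation vector about the tool's x, y, z in degrees, then the opening in per cent of the stroke, from 0 (shut) to 100 (fully open). A call has exactly 10 rows; each row is the pose to reach, as a shift and turn from the pose measured when the call began, along the tool's axes at that moment; what a row does not reach only later rows make up. A row lasts 1/12 s, in which the tool goes at most 41.7 mm and 7.16 degrees, less where a joint would pass 70% of its speed; a pose out of reach is approached as far as the arm can. A call with a gripper value outside its range is refused whole. The fingers move at their own pace and stop on an object; the grip force is fixed at half the most. Time passes only in rows, so rows that repeat a pose let the fingers close, or fill a call up. It gives the time, the measured TCP pose, the force and the opening at its end, in the units of the state.
- ctrl.sense(): the state, without advancing time (a new reading comes with each control period).
- ctrl.get_image(name): name is "scene" or "side" or "wrist"; returns a dict with "frame" (384x512x3 uint8, red, green, blue), "K" (3x3 intrinsics, pixels), "D" ([k1, k2, p1, p2, k3] as OpenCV has them; the pictures are not rectified), "R" (3x3) and "t" (3): a world point X has camera coordinates R X + t. Camera axes: x right, y down, z forward; pixel columns grow to the right and rows downward; lengths in m; the calibration is good to about 2 mm. A picture is of the moment at which its call begins. There is no depth.
- ctrl.job_done(): hands the job in, once; it reports no verdict.
The state is a dict: "time_s": time; "q": joint angles; "joint_vel": joint speeds; "effort": joint torques, N m; "position": TCP position; "ee_rot": TCP orientation; "wrist_force": force on the tool from outside, world axes, zero at the start; "wrist_torque": the same for the moment, N m; "width": opening from 0.0 (shut) to 1.0 (fully open).
Only numpy, scipy, OpenCV 4.12 (cv2) and the standard library are available. Lean on these libraries where they do the work, as an engineer would, in place of code of your own. Each camera call takes 0.05 s, during which the arm holds its last target.

## Working session

There is one attempt and no reset: what is moved stays moved. The work goes in short steps, Python scripts to look and compute and a shell command to move; the robot and the scene stay as the last step left them, time stands still between calls to the robot, and variables do not carry over. Pictures are saved under pics/ and viewed, and the job is handed in when it is done.

```bash
mkdir -p pics; cat > h.py <<'E'
import numpy as np,cv2
from workcell import ctrl
def snap(n,tag):
    d=ctrl.get_image(n); cv2.imwrite(f'pics/{tag}.png',cv2.cvtColor(d['frame'],cv2.COLOR_RGB2BGR)); 
    np.savez(f'pics/{tag}.npz',**{k:np.asarray(v,dtype=float) if k!='frame' else v for k,v in d.items()}); return d
def load(tag): return dict(np.load(f'pics/{tag}.npz'))
def ray(d,uv):
    p=cv2.undistortPoints(np.array([[uv]],float),d['K'],d['D'])[0,0]
    R=d['R'];return -R.T@d['t'].ravel(), R.T@np.array([p[0],p[1],1.])
def plane(d,uv,z):
    o,v=ray(d,uv);return o+v*(z-o[2])/v[2]
def proj(d,X):
    return cv2.projectPoints(np.array(X,float).reshape(-1,3),cv2.Rodrigues(d['R'])[0],d['t'].ravel(),d['K'],d['D'])[0][:,0]
def tri(d1,a,d2,b):
    o1,v1=ray(d1,a);o2,v2=ray(d2,b)
    s=np.linalg.lstsq(np.c_[v1,-v2],o2-o1,rcond=None)[0]
    p,q=o1+s[0]*v1,o2+s[1]*v2
    return (p+q)/2,np.linalg.norm(p-q)
E
python3 - <<'E'
from h import *
for n in ['scene','side','wrist']:
    d=snap(n,n+'0'); print(n,(-d['R'].T@d['t']).round(3))
print(ctrl.sense())
E
```

```text
scene [1.168 0.708 1.047]
side [ 0.022 -0.735  0.917]
wrist [0.675 0.085 0.373]
{'time_s': 0.15, 'q': array([-1.50004458e-01,  2.86996657e-01,  1.57785165e+00, -2.61658980e-05,
        1.27861194e+00, -1.49997857e-01]), 'joint_vel': array([ 0.00200562, -0.00088937, -0.00448301, -0.00068591,  0.00031889,
        0.0007175 ]), 'effort': array([ 7.91554030e-04, -4.06602967e+01, -2.93140125e+01, -8.94972595e-05,
        3.96185191e-03, -2.97825103e-06]), 'position': array([6.74434613e-01, 1.05084967e-04, 2.05236070e-01]), 'ee_rot': array([ 0.49960101, -0.50039903,  0.50052571, -0.49947337]), 'wrist_force': array([-0.56778874,  0.57847113,  0.39149096]), 'wrist_torque': array([ 0.00833405,  0.01167079, -0.04937399]), 'width': 1.0040640873097475}
```

View pics/scene0.png

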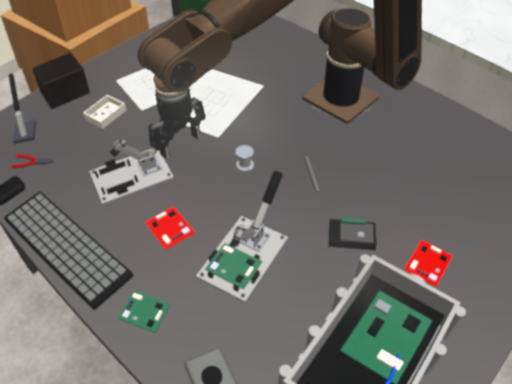

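View pics/side0.png

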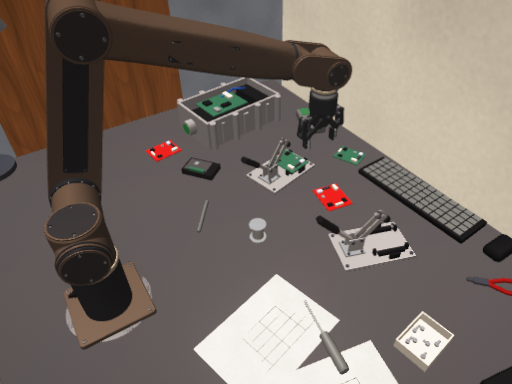

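View pics/wrist0.png

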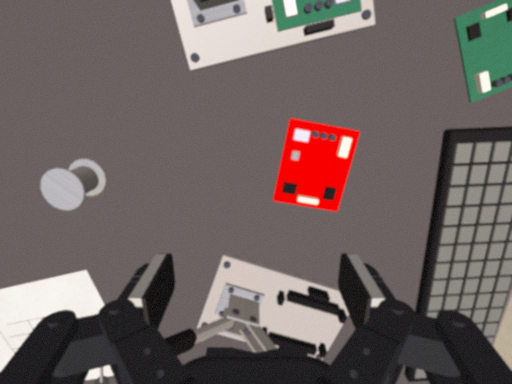

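The scene picture shows the loaded fixture at about (243,258), its black handle at (270,190), and the empty fixture at (130,175), next to the gripper. In the side picture they are at (282,165) and (370,245).

Candidates:
- Green board in a nest with a clamp: scene (236,265). This is the one.
- Empty fixture: scene (130,175).
- Loose green board: scene (145,310).
- Red boards: scene (170,228) and (428,262).
- Board in the housing: scene (390,330).

I'll check the choice in a close crop.

```bash
python3 - <<'E'
import cv2,numpy as np
a=cv2.imread('pics/scene0.png')[160:310,180:310];b=cv2.imread('pics/side0.png')[130:200,225:335]
a=cv2.resize(a,None,fx=3,fy=3,interpolation=2);b=cv2.resize(b,None,fx=3.6,fy=3.6,interpolation=2)
o=np.zeros((450,800,3),np.uint8);o[:a.shape[0],:a.shape[1]]=a;o[:b.shape[0],395:395+b.shape[1]]=b
cv2.imwrite('pics/c1.png',o)
E
```

```text
(no output)
```

View pics/c1.png

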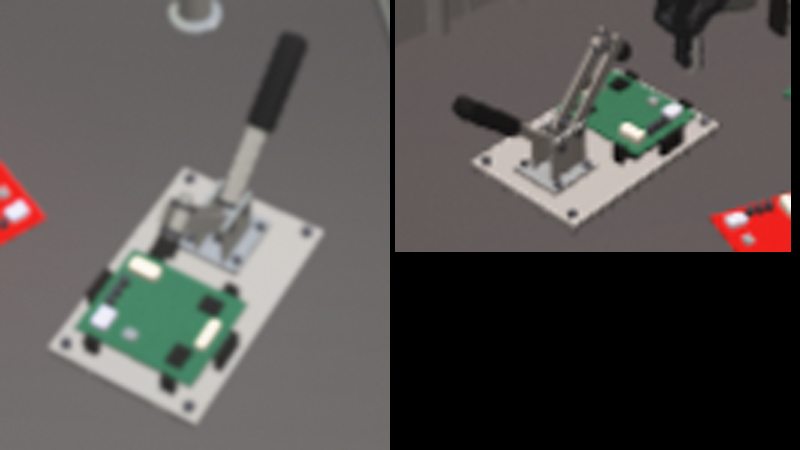

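The crop confirms it: a green board between black stops, the clamp bar up, and the handle sticking out toward the robot. Next I'll measure the plate corners and the grip ends.

```bash
python3 - <<'E'
from h import *
s=load('scene0');d=load('side0')
for n,k in((s,'s'),(d,'d')): pass
P=[plane(s,u,.01) for u in[(241,216.7),(287.3,237.7),(246,300.7),(197.3,275.3)]]
P=np.array(P);print(P.round(4))
S=[(473,162),(575,227),(718,124)]
Q=np.array([plane(d,((x-395)/3.6+225,y/3.6+130),.01) for x,y in S]);print(Q.round(4))
a,e=tri(s,(277.7,173.3),d,(242.8,159.2));b,f=tri(s,(266.7,202.7),d,(258.9,165.3))
print(a.round(4),e,b.round(4),f,np.linalg.norm(a-b))
x=(P[2]+P[3]-P[0]-P[1]);x/=np.linalg.norm(x);print('xdir',x,np.degrees(np.arctan2(x[1],x[0])))
print(np.linalg.norm(P[0]-P[1]),np.linalg.norm(P[1]-P[2]))
v=b-a;print(np.degrees(np.arctan2(v[1],v[0])),np.arcsin(-v[2]/np.linalg.norm(v)))
# board centre
m=cv2.inRange(cv2.cvtColor(s['frame'],cv2.COLOR_RGB2HSV),(60,80,40),(90,255,200));m[:, :195]=0;m[:,275:]=0;m[:230]=0;m[300:]=0
ys,xs=np.nonzero(cv2.morphologyEx(m,cv2.MORPH_CLOSE,np.ones((9,9))));r=cv2.minAreaRect(np.c_[xs,ys].astype(np.float32));print(r,plane(s,(xs.mean(),ys.mean()),.025))
E
```

```text
[[0.6008 0.1169 0.01  ]
 [0.5695 0.2516 0.01  ]
 [0.773  0.2999 0.01  ]
 [0.8035 0.1653 0.01  ]]
[[0.5677 0.244  0.01  ]
 [0.5972 0.1089 0.01  ]
 [0.805  0.1585 0.01  ]]
[0.5158 0.168  0.1484] 0.0027221504295095967 [0.5746 0.1784 0.0933] 0.008128219321205898 0.08125957695572696
xdir [0.97279667 0.23166059 0.        ] 13.39485746369132
0.13829331290254154 0.20910748376083024
9.992064001437795 0.7444939945050909
((233.29156494140625, 264.631591796875), (45.319034576416016, 33.64326095581055), 27.474430084228516) [0.73002384 0.21775103 0.025     ]
```

```bash
cat >> h.py <<'E'
from scipy.spatial.transform import Rotation as Ro
def Rt():
    q=ctrl.sense()['ee_rot'];return Ro.from_quat([q[1],q[2],q[3],q[0]])
def totool(X):
    return (Rt().inv().apply(np.array(X)-ctrl.sense()['position'])*100).round(2)
E
python3 - <<'E'
from h import *
print(Rt().as_matrix().round(2))
c=np.array([.729,.217]);x=np.array([np.cos(np.radians(13.4)),np.sin(np.radians(13.4))])
p=c-.11*x;t=p-.088*x;print(p,t)
for z in(.24,.19): print(totool([*t,z]))
print('yaw 13.4 in tool:',np.degrees(Rt().inv().apply([0,0,np.radians(13.4)])))
E
```

```text
[[ 0. -0.  1.]
 [-1.  0.  0.]
 [-0. -1. -0.]]
[0.62199465 0.19150773] [0.53639038 0.17111392]
[-17.1   -3.45 -13.81]
[-17.1    1.55 -13.8 ]
yaw 13.4 in tool: [-3.40794167e-03 -1.33999766e+01 -2.47948839e-02]
```

```bash
python3 -m handwheel '[0,-3,0,0,0,0,0, -3,-4,-2,0,-3,0,0, -6,-4,-5,0,-6,0,0, -9,-4,-7.5,0,-9,0,0, -12,-4,-10,0,-12,0,0, -15,-3.5,-12,0,-13.4,0,0, -17.1,-2.5,-13.8,0,-13.4,0,0, -17.1,-1,-13.8,0,-13.4,0,0, -17.1,0,-13.8,0,-13.4,0,0, -17.1,0,-13.8,0,-13.4,0,0]'
python3 - <<'E'
from h import *
c=np.array([.729,.217]);x=np.array([np.cos(np.radians(13.4)),np.sin(np.radians(13.4))])
t=c-.198*x
print(ctrl.sense()['position'],totool([*t,.16]))
a=snap('scene','scene1');b=snap('side','side1')
A=cv2.cvtColor(cv2.resize(a['frame'][120:270,190:320],None,fx=3,fy=3,interpolation=2),cv2.COLOR_RGB2BGR)
B=cv2.cvtColor(cv2.resize(b['frame'][70:200,210:340],None,fx=3,fy=3,interpolation=2),cv2.COLOR_RGB2BGR)
o=np.zeros((450,790,3),np.uint8);o[:,:390]=A;o[:390,395:785]=B;cv2.imwrite('pics/c2.png',o)
E
```

```text
time_s: 0.98
position: [0.5346, 0.171, 0.2024]
ee_rot: [-0.553, 0.557, -0.44, 0.436]
wrist_force: [-0.8, 0.1, 0.2]
width: -0.001
[0.53458946 0.17099524 0.20237263] [0.03 4.24 0.21]
```

View pics/c2.png

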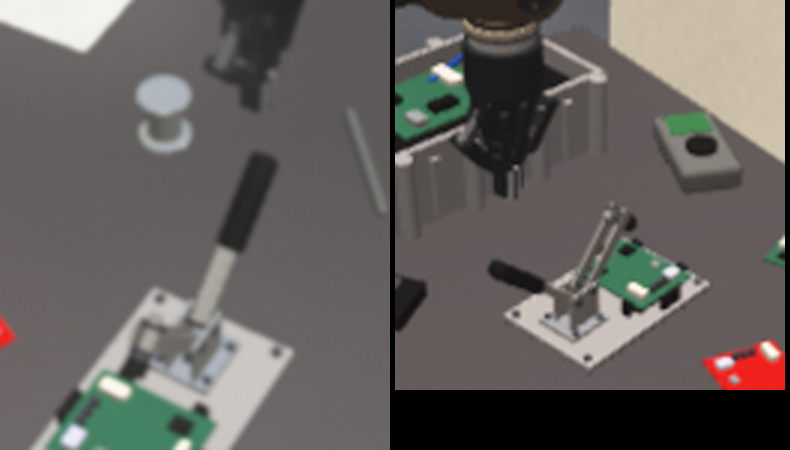

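The closed fingertips are at about scene (276,155) and side (247,134), above the handle. The handle hasn't moved. Before pressing I'll check that the projections agree.

```bash
python3 - <<'E'
from h import *
for n in('scene1','side1'):
    d=load(n);print(n,proj(d,ctrl.sense()['position'])[0].round(1),proj(d,[.5364,.1711,.129])[0].round(1), proj(d,[.622,.1915,.05])[0].round(1))
E
```

```text
scene1 [273.9 162. ] [273.4 183.6] [256.1 227.6]
side1 [247.8 141.9] [248.6 161.5] [267.6 168.4]
```

```bash
python3 -m handwheel '[0,1.5,0.1,0,0,0,0, 0,3,0.2,0,0,0,0, 0,4,0.2,0,0,0,0, 0,5,0.2,0,0,0,0, 0,5.8,0.2,0,0,0,0, 0,6.6,0.2,0,0,0,0, 0,7.4,0.2,0,0,0,0, 0,8.2,0.2,0,0,0,0, 0,8.7,0.2,0,0,0,0, 0,8.7,0.2,0,0,0,0]'
python3 - <<'E'
from h import *
c=np.array([.729,.217]);x=np.array([np.cos(np.radians(13.4)),np.sin(np.radians(13.4))])
t=c-.198*x
print(ctrl.sense()['position'],ctrl.sense()['wrist_force'],totool([*t,.056]))
a=snap('scene','scene2');b=snap('side','side2')
A=cv2.cvtColor(cv2.resize(a['frame'][120:270,190:320],None,fx=3,fy=3,interpolation=2),cv2.COLOR_RGB2BGR)
B=cv2.cvtColor(cv2.resize(b['frame'][70:200,210:340],None,fx=3,fy=3,interpolation=2),cv2.COLOR_RGB2BGR)
o=np.zeros((450,790,3),np.uint8);o[:,:390]=A;o[:390,395:785]=B;cv2.imwrite('pics/c3.png',o)
E
```

```text
time_s: 1.92
position: [0.5381, 0.171, 0.1172]
ee_rot: [-0.554, 0.556, -0.439, 0.437]
wrist_force: [-0.4, -0.0, 0.1]
width: 0.002
[0.53809591 0.1709586  0.11719709] [-0.38575278 -0.0160724   0.10952003] [-0.05  6.12 -0.14]
```

View pics/c3.png

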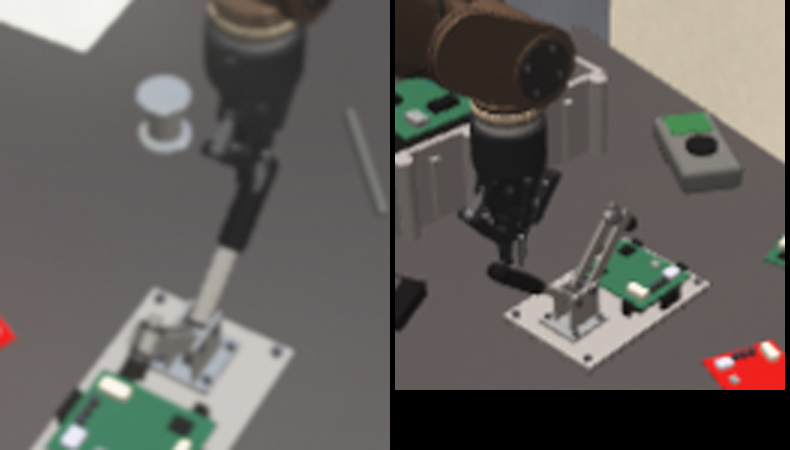

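```bash
python3 - <<'E'
from h import *
a=load('scene2');b=load('side2');p=ctrl.sense()['position']
print(proj(a,p),proj(b,p))
def cr(d,x,y):
    im=d['frame'][y:y+56,x:x+56];im=np.clip(im.astype(float)*1.8,0,255).astype(np.uint8)
    im=cv2.cvtColor(cv2.resize(im,None,fx=7,fy=7,interpolation=cv2.INTER_CUBIC),cv2.COLOR_RGB2BGR)
    u=((proj(d,p)[0]-[x,y]+.5)*7).astype(int);cv2.circle(im,tuple(map(int,u)),3,(0,0,255),-1);return im
cv2.imwrite('pics/c4.png',np.hstack([cr(a,245,155),cr(b,225,130)]))
E
```

```text
[[272.82125863 186.94885623]] [[249.19167521 164.04842785]]
```

View pics/c4.png

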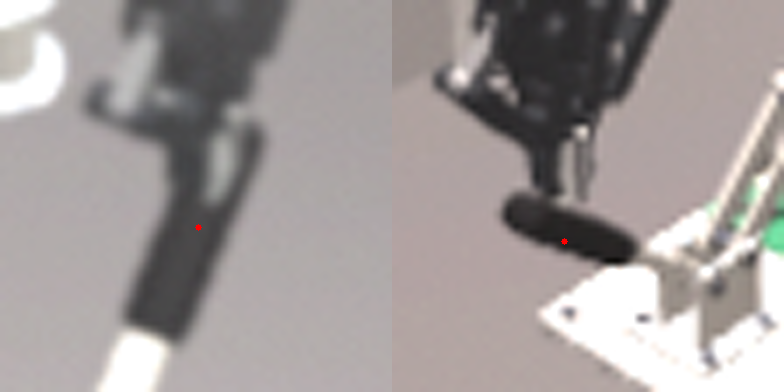

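The fingertips sit just above the grip and are centred on it. They appear to end roughly 15–20 mm short of the projected TCP, so I'll press in stages and check each one.

```bash
python3 -m handwheel '[0,0.7,0,0,0,0,0, 0,1.4,0,0,0,0,0, 0,2.1,0,0,0,0,0, 0,2.8,-0.1,0,0,0,0, 0,3.5,-0.1,0,0,0,0, 0,4.2,-0.1,0,0,0,0, 0,4.8,-0.1,0,0,0,0, 0,5.4,-0.1,0,0,0,0, 0,6,-0.1,0,0,0,0, 0,6,-0.1,0,0,0,0]'
cat > v.py <<'E'
import sys
from h import *
t=sys.argv[1];print(ctrl.sense()['position'],ctrl.sense()['wrist_force'])
a=snap('scene','scene'+t);b=snap('side','side'+t);p=ctrl.sense()['position']
def cr(d,x,y):
    im=d['frame'][y:y+90,x:x+90];im=np.clip(im.astype(float)*1.6,0,255).astype(np.uint8)
    im=cv2.cvtColor(cv2.resize(im,None,fx=4.4,fy=4.4,interpolation=cv2.INTER_CUBIC),cv2.COLOR_RGB2BGR);return im
cv2.imwrite(f'pics/v{t}.png',np.hstack([cr(a,215,155),cr(b,225,115)]))
E
python3 v.py 3
```

```text
time_s: 2.85
position: [0.5387, 0.1709, 0.0595]
ee_rot: [0.555, -0.555, 0.438, -0.438]
wrist_force: [-1.8, -0.1, 6.2]
width: 0.0
[0.53871592 0.17091275 0.05952579] [-1.794724   -0.14293197  6.16458789]
```

View pics/v3.png

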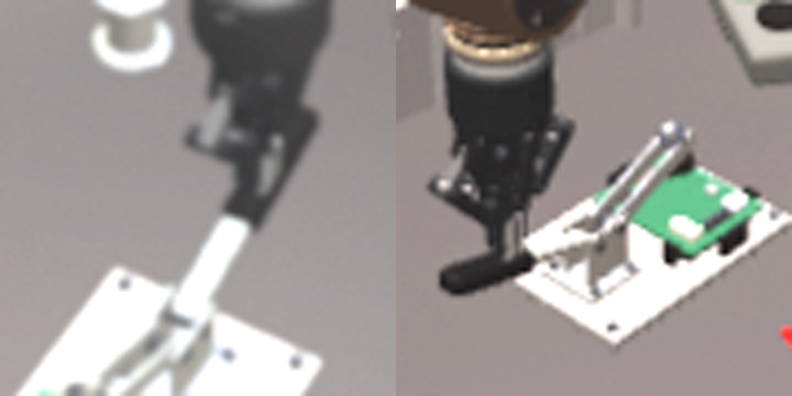

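The handle is coming down (6 N), with contact near the inner end of the grip. I'll shift outward about 1.5 cm while continuing to push.

```bash
python3 -m handwheel '[0,0.2,-0.4,0,0,0,0, 0,0.4,-0.9,0,0,0,0, 0,0.7,-1.4,0,0,0,0, 0,1.1,-1.6,0,0,0,0, 0,1.5,-1.6,0,0,0,0, 0,1.9,-1.6,0,0,0,0, 0,2.3,-1.6,0,0,0,0, 0,2.6,-1.6,0,0,0,0, 0,2.6,-1.6,0,0,0,0, 0,2.6,-1.6,0,0,0,0]'
python3 v.py 4
```

```text
time_s: 3.78
position: [0.5217, 0.1671, 0.0321]
ee_rot: [-0.554, 0.556, -0.439, 0.438]
wrist_force: [-0.3, -1.0, 0.4]
width: -0.003
[0.52169407 0.16709591 0.03212545] [-0.31618969 -0.99158731  0.35034779]
```

View pics/v4.png

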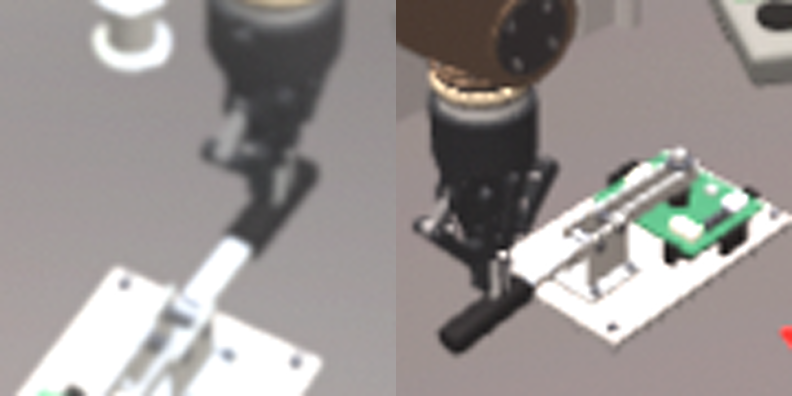

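The bar lies down on the board and the force has gone, so it looks snapped over. I'll lift straight off and check.

```bash
python3 -m handwheel '[0,-0.5,0,0,0,0,0, 0,-1.5,0,0,0,0,0, 0,-3,0,0,0,0,0, 0,-5,0,0,0,0,0, 0,-7.5,0,0,0,0,0, 0,-10,0,0,0,0,0, 0,-13,0,0,0,0,0, 0,-16,0,0,0,0,0, 0,-18,0,0,0,0,0, 0,-18,0,0,0,0,0]'
python3 v.py 5
```

```text
time_s: 4.72
position: [0.5261, 0.1677, 0.2209]
ee_rot: [0.558, -0.552, 0.435, -0.441]
wrist_force: [-0.1, 0.9, -0.1]
width: -0.002
[0.52611011 0.16769995 0.22086642] [-0.06682745  0.85465692 -0.08941951]
```

View pics/v5.png

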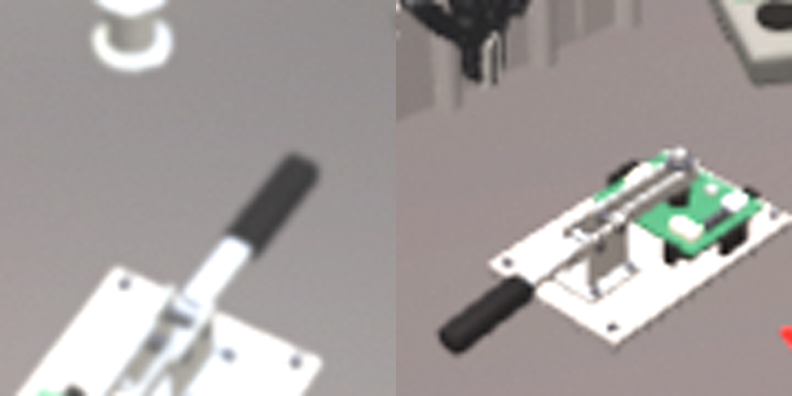

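View pics/scene5.png

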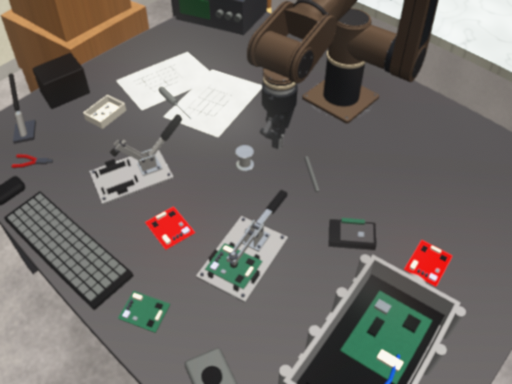

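```bash
python3 - <<'E'
from h import *
a=load('scene5');b=load('side5');x=np.array([.9728,.2317]);p=np.array([.622,.1915])
for sl in(-.1,0,.1):
    for r in(.065,.15):
        X=[*(p-r*np.cos(sl)*x),.05+r*np.sin(sl)]
        print(sl,r,((proj(a,X)[0]-[215,155])*4.4).round(),((proj(b,X)[0]-[225,115])*4.4+[396,0]).round())
E
```

```text
-0.1 0.065 [235. 249.] [525. 280.]
-0.1 0.15 [301. 164.] [446. 342.]
0 0.065 [236. 242.] [525. 274.]
0 0.15 [303. 147.] [444. 327.]
0.1 0.065 [236. 235.] [525. 267.]
0.1 0.15 [303. 131.] [443. 312.]
```

The measured grip end, at crop (301,165) and (450,342), matches a slope of −0.1. That is the 0.95 stop, after release. The spindle is on the board, the board is in its nest, and the other clamp is up at scene (150,145).

```bash
python3 -c "
from workcell import ctrl
print(ctrl.job_done())"
```

```text
the job is handed in; nothing more can be done
None
```

The loaded fixture's clamp is locked and the job is handed in. I pushed its handle down with the closed fingertips, it snapped over centre, and I lifted the gripper straight up and clear, at about 4.7 s of the 32 s.

**Last checks, after the gripper was clear:**
- **Handle:** in both camera views the grip end lies where a slope of −0.1 rad puts it, which is the 0.95 stop. It had not moved since the push ended.
- **Board and spindle:** the board looks to be lying in its nest with the clamp spindle down on it.
- **Other fixture:** its clamp is still open, and nothing else appears to have moved.
- **Forces:** the highest wrist force I read was about 6 N. I only read it at the end of each move, so a short peak in between would not have shown.

**Disagreement:** the shut fingertips looked 15–20 mm short of the projected TCP in the images, and the first contact and pushing heights fitted that. I did not find the cause, so I pushed in stages and checked each one.

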